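# Load the battery tester and hold its spring slide at the marker

### The arm

A 7-joint arm with a two-finger parallel gripper is mounted at the origin on a cart in front of the work surface, level with it; the furniture and walls round the work are solid. World frame = base frame: x ahead of the robot, y to its left, z up, the work surface at z = 0. Lengths are in m, angles in rad, forces in N, time in s.
With the tool pointing down it reaches from about 0.4 to 0.85 m from the base axis. Payload 4.5 kg.
Tool frame: the origin (TCP) lies between the finger pads; the fingertips stand 11 mm ahead of it and the grasp point (between the pads) lies 8 mm behind it (r.nose_length is the distance from the TCP to the fingertips, in m); z points along the fingers, y is the line along which they close (so a half turn about z gives the same grasp; the last joint's range is limited). The gripper opens to 88 mm and grips with 3 to 60 N. Pads are 18 mm wide; open, the fingers measure 123 mm over their backs; the gripper's body (75 mm by 187 mm) begins 45 mm behind the grasp point.
Start: joints at [1.355, 0.689, -0.195, 1.565, 0.157, 0.902, -0.215], TCP at [0.155, -0.606, 0.25] pointing down, gripper open.
Joint ranges: [-3.01, 3.01], [-0.46, 2.08], [-1.47, 1.51], [0.13, 2.56], [-1, 4.14], [0.04, 2.09], [-2.66, 2.66]. Speed limits (rad/s): [2.57, 2.57, 3.14, 3.14, 3.14, 3.14, 3.14].

### API

Orientations are given as a unit quaternion [x, y, z, w].
In Python, from plant import get_state, snapshot, camera_model, r gives the robot as it stands.
- The arm moves only by the shell command python3 -m inch 'ROWS' [FORCE]. ROWS is text: rows parted by semicolons, each of 7 numbers parted by spaces: the opening, from -1 (shut) to 1 (fully open), then the shift along the tool's x, y, z in m, then the turn, a rotation vector about the tool's x, y, z in rad. A call has 1 to 20 rows; each row shifts and turns the commanded pose from where the row before left it, along the tool's axes as they then stand; what a row does not reach is not made up. A row lasts 1/12 s, in which the tool goes at most 41.7 mm and 7.16 degrees, less where a joint would pass 70% of its speed; a pose out of reach is approached as far as the arm can. A call is refused whole if a number of a shift passes 0.0417 or a number of a turn 0.125, either way. A call with a gripper value outside its range is refused whole. The fingers move at their own pace and stop on an object; FORCE is the grip in N (left out, the last holds). Time passes only in rows, so rows that do not move let the fingers close. It gives the time, the measured TCP pose, the force, the opening and the grip force at its end, in the units of the state.
- get_state(): the state, without advancing time (a new reading comes with each control period).
- snapshot(name): name is "side" or "top"; returns (picture, depth): 420x560x3 uint8, red, green, blue; 420x560 float32, m along the optical axis (not along the pixel's ray), 0 where there is no reading.
- camera_model(name): a dict with "intrinsics" (3x3 intrinsics, pixels), "view" (4x4, takes a point from world to camera coordinates). Camera axes: x right, y down, z forward; pixel columns grow to the right and rows downward; lengths in m; the calibration is good to about 2 mm. A picture is of the moment at which its call begins. camera_model takes no time and is no camera call.
- r.finish_job(): hands the job in; it is judged then, once.
The state is a dict: "clock": time; "q": joint angles; "qd": joint speeds; "joint_torque": joint torques, N m; "tool_pos": TCP position; "eef_rot": TCP orientation; "contact_force": force on the tool from outside, world axes, zero at the start; "moment": the same for the moment, N m; "opening": opening from 0.0 (shut) to 1.0 (fully open); "finger_force": force on a finger pad.
Only numpy, scipy, OpenCV 4.12 (cv2) and the standard library are available. Lean on these libraries where they do the work, as an engineer would, in place of code of your own. Each camera call takes 0.05 s, during which the arm holds its last target. There are 200 camera calls.

### The job

Stand each of the two batteries upright in the tester pocket that fits its thickness, fully down. Then pull the tester's spring-return slide out by its black grip until its pointer is level with the steel marker beside it, and keep it there: the job finishes while the gripper is still holding the slide out against its spring. Leave the marker where it is set and do not disturb the mug, kitchen timer, salt shaker and honey jar.

Things in the scene. Friction and masses are not known exactly. Their poses are not given: they have to be found in the camera images.
- slim_battery: The slim battery, a cylinder 15 mm in diameter and 50 mm tall (about 23 g), standing loose and upright on the table. Origin: centre of its underside, z up its axis.
- thick_battery: The thick battery, a grey steel cylinder 26 mm in diameter and 50 mm tall (48 mm can plus a 2 mm nub, about 65 g), standing loose and upright on the table. Origin: centre of its underside, z up its axis.
- tester: The battery tester, fixed to the table: grey base plate 215 x 190 mm, top 14 mm above the table, turned by some yaw. Origin: centre of its underside at table height; its x axis points away from its front, y to its left, z up. The slide runs along its x axis on the line y = +45 mm, between two grey rails 32 mm high; the two pocket blocks stand on the right side at y = -55 mm, x = -50 and +50 mm (which is which varies).
- slim_pocket: Grey pocket block for the slim battery, fixed on the tester, 46 x 46 x 24 mm, with one round upright hole 20 mm wide and 18 mm deep, open at the top with a 2 mm chamfer. Origin: centre of its underside, 14 mm above the table; its mouth is 38 mm above the table. It looks like the other block but for the smaller hole.
- thick_pocket: Grey pocket block for the thick battery, fixed on the tester, 46 x 46 x 24 mm, with one round upright hole 31 mm wide and 18 mm deep, open at the top with a 2 mm chamfer. Origin: centre of its underside, 14 mm above the table; its mouth is 38 mm above the table.
- slim_pocket_floor (a point): Centre of the floor of the slim pocket's hole, 20 mm above the table: where the underside of the slim battery must stand.
- thick_pocket_floor (a point): Centre of the floor of the thick pocket's hole, 20 mm above the table: where the underside of the thick battery must stand.
- slide_grip (a point): The black upright grip fin on the slide: 12 mm thick along the slide's travel (tester x), 36 mm wide (tester y), 44 mm tall. This point: centre of its foot, 31 mm above the table, so its top is at 75 mm. The foot has a 4 mm high collar, 18 mm along the travel. Can be pinched from above front and back; behind it (tester +x), 27 mm from the fin's back face with the slide home, stands an end block 38 mm high above the table, with the spring barrel (20 mm in diameter) behind it.
- test_slide (a joint): How far the slide is pulled out, m: 0 home (where it starts) to 0.055 at its stop; grows as the grip moves along the tester's -x (toward its front). A spring pulls it back with about 5 N at home and 10 N at 0.05; let go, it returns home.
- pointer (a point): Tip of the dark pointer bar (4 mm wide) on the left side (tester +y) of the slide, 34.5 mm above the table, 29 mm left of the grip's middle; moves with the slide.
- marker (a joint): Setting of the marker, m, on the same scale as test_slide: the slide's pointer is level with the marker when both values are equal. Set at 0.025 to 0.048; it is stiff (10 N) and is to be left where it is.
- marker_tip (a point): Tip of the dark steel marker (4 mm wide bar on a 12 mm wide foot) to the left of the slide; the pointer tip coincides with it when the slide is at the mark.
- mug_coffee: Bystander: striped mug, 84 x 117 x 95 mm, loose. Origin: centre of its underside.
- kitchen_timer: Bystander: red and white kitchen timer, 71 mm wide, 69 mm tall, loose. Origin: centre of its underside.
- salt_shaker: Bystander: salt shaker, 44 mm wide, 90 mm tall, loose. Origin: centre of its underside.
- honey_jar: Bystander: honey jar with a white lid, 64 mm wide, 97 mm tall, loose. Origin: centre of its underside.

How it is judged:
On the way, in this order (a step that is already met when the one before it is completed fails the run):
1. each battery stands fully down in its own pocket, let go, while the slide is still home (horizontal distance between slim_battery and slim_pocket_floor below 0.008 m and z of slim_battery in the frame of slim_pocket_floor between -0.004 and 0.005 m and angle between each of slim_battery, thick_battery's own z axis and vertical below 0.2 rad and horizontal distance between thick_battery and thick_pocket_floor below 0.008 m and z of thick_battery in the frame of thick_pocket_floor between -0.004 and 0.005 m and contact force between the fingers and slim_battery below 0.1 N and contact force between the fingers and thick_battery below 0.1 N and value of joint test_slide below 0.01 m), for 0.2 s.
2. the slide is held by its grip with its pointer at the marker (distance between pointer and marker_tip below 0.006 m and value of joint test_slide above 0.018 m and velocity of joint test_slide between -0.01 and 0.01 m/s and contact force between the fingers and test_slide above 2 N), for 0.5 s.
At the end, for the whole second after the job is handed in: The robot is still holding: pointer tip within 6 mm of the marker tip, slide pulled out (over 18 mm) and still, fingers pressing on the grip with over 2 N; each battery in its own pocket (within 8 mm of the pocket's axis, underside within 5 mm of the floor, tilted less than 0.2 rad) (all of step 2 and horizontal distance between slim_battery and slim_pocket_floor below 0.008 m and z of slim_battery in the frame of slim_pocket_floor between -0.004 and 0.005 m and angle between each of slim_battery, thick_battery's own z axis and vertical below 0.2 rad and horizontal distance between thick_battery and thick_pocket_floor below 0.008 m and z of thick_battery in the frame of thick_pocket_floor between -0.004 and 0.005 m); the arm keeps its last pose, push and grip.
It fails at once if the mug coffee is moved by more than 30 mm (distance of mug_coffee from where it was at the start of the episode above 0.03 m).
It fails at once if the kitchen timer is moved by more than 30 mm (distance of kitchen_timer from where it was at the start of the episode above 0.03 m).
It fails at once if the salt shaker is moved by more than 30 mm (distance of salt_shaker from where it was at the start of the episode above 0.03 m).
It fails at once if the honey jar is moved by more than 30 mm (distance of honey_jar from where it was at the start of the episode above 0.03 m).
It fails at once if the marker is pushed by more than 5 mm (distance of marker_tip from where it was at the start of the episode above 0.005 m).
It also fails if it takes over 66 s, if anything falls off the work surface, if the arm or the gripper's body presses on something with over 40 N, if the wrist force passes 120 N, or if a joint passes its speed limit or range.

## Working session

There is one attempt and no reset: what is moved stays moved. The work goes in short steps, Python scripts to look and compute and a shell command to move; the robot and the scene stay as the last step left them, time stands still between calls to the robot, and variables do not carry over. Pictures are saved under pics/ and viewed, at most 10 in all, crops included, and the job is handed in when it is done.

```bash
ls; mkdir -p pics
python3 - <<'E'
from plant import *
import cv2,numpy as np
for n in("side","top"):
    p,d=snapshot(n); cv2.imwrite(f"pics/{n}0.png",p[:,:,::-1]); np.save(f"pics/{n}0.npy",d)
    m=camera_model(n); print(n,np.round(m["intrinsics"],1).tolist(),np.round(m["view"],3).tolist())
s=get_state(); print(s)
E
```

```text
pics
side [[404.4, 0.0, 277.2], [0.0, 404.4, 204.2], [0.0, 0.0, 1.0]] [[-1.0, -0.002, -0.02, 0.575], [0.016, 0.584, -0.812, 0.091], [0.013, -0.812, -0.584, 1.249], [0.0, 0.0, 0.0, 1.0]]
top [[544.5, 0.0, 277.3], [0.0, 544.5, 211.1], [0.0, 0.0, 1.0]] [[-0.024, -1.0, 0.005, -0.063], [-0.995, 0.023, -0.102, 0.588], [0.102, -0.007, -0.995, 1.717], [0.0, 0.0, 0.0, 1.0]]
{'clock': 0.1, 'q': array([ 1.35477423,  0.68990725, -0.19455888,  1.56623493,  0.15726737,
        0.90255457, -0.21512042]), 'qd': array([ 0.00030177, -0.00225826, -0.00043673, -0.00276654, -0.00116224,
        0.00094443,  0.0015758 ]), 'joint_torque': array([-3.21751664e-03, -5.28510082e+01, -1.27138250e+00, -1.53838527e+01,
       -5.24999911e-02,  2.02878204e-03,  8.06099729e-05]), 'tool_pos': array([ 0.15436258, -0.60505089,  0.24898813]), 'eef_rot': array([ 9.92204340e-01,  1.24618667e-01, -1.47496101e-04, -8.44347000e-04]), 'contact_force': array([ 0.36338944,  0.13679845, -0.04780295]), 'moment': array([-0.02557223, -0.01110611,  0.00786818]), 'finger_force': 0.0, 'opening': 1.0009166227769688}
```

View pics/top0.png

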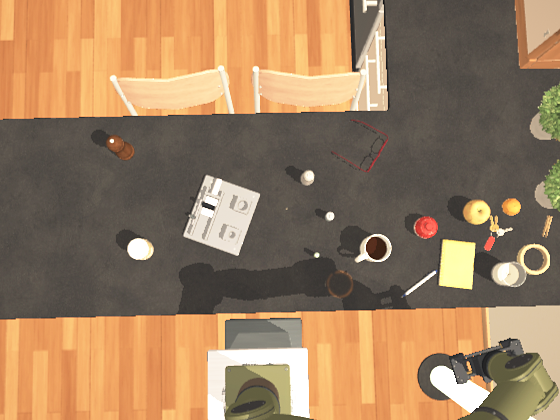

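View pics/side0.png

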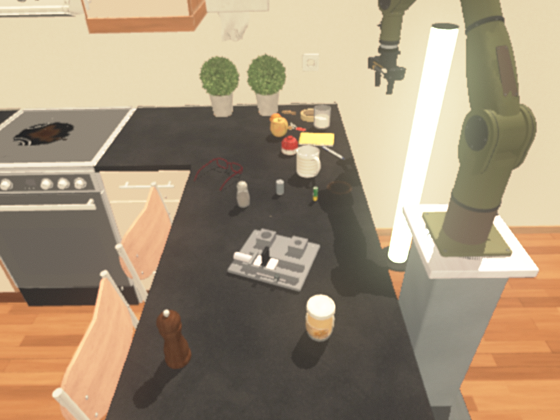

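Top view: tester around (222,215), thick battery (330,216), slim (317,255), salt shaker (307,177), mug (376,248), timer (426,227) and honey jar (140,249). The side view shows the tester at (275,258), the batteries at (280,187) and (315,194). I'll zoom in next.

Run:
```python
import cv2,numpy as np
a=cv2.imread("pics/top0.png")[165:270,178:343]; b=cv2.imread("pics/side0.png")[175:295,222:328]
cv2.imwrite("pics/topc.png",cv2.resize(a,None,fx=4.8,fy=4.8,interpolation=cv2.INTER_CUBIC))
cv2.imwrite("pics/sidec.png",cv2.resize(b,None,fx=5,fy=5,interpolation=cv2.INTER_CUBIC))
```

```text
(no output)
```

View pics/topc.png

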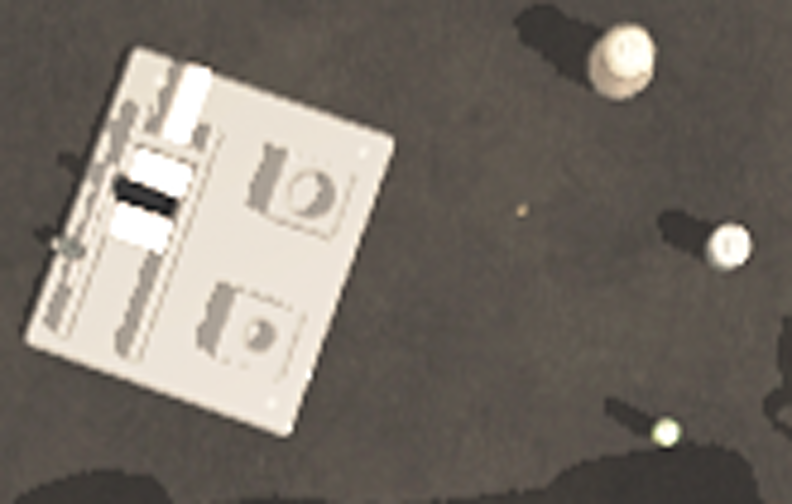

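View pics/sidec.png

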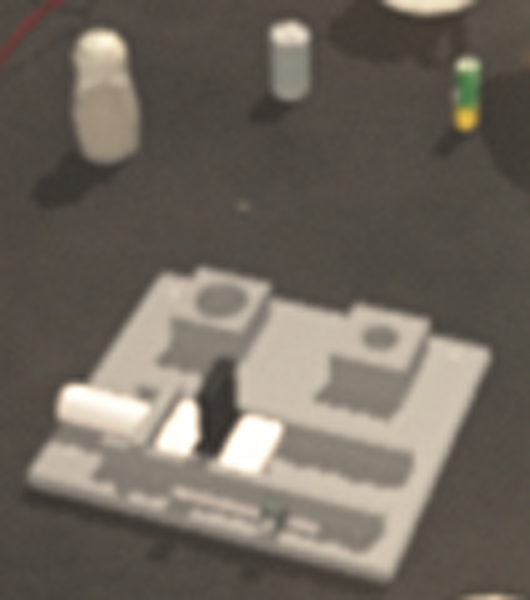

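The far (+x) pocket has the larger hole, so it's the thick one, at crop (312,194) in top and (221,299) in side. The slim pocket is at (259,333) and (381,338). Now I'll triangulate these.

```bash
cat > h.py <<'E'
import cv2,numpy as np
from plant import *
M={n:camera_model(n) for n in("side","top")}
def ray(n,p):
    K,V=np.array(M[n]["intrinsics"]),np.array(M[n]["view"]); R,t=V[:3,:3],V[:3,3]
    return -R.T@t, R.T@np.linalg.solve(K,[p[0],p[1],1.])
def plane(n,p,z):
    o,d=ray(n,p); return o+d*(z-o[2])/d[2]
def tri(pt,ps):
    (a,u),(b,v)=ray("top",pt),ray("side",ps)
    s=np.linalg.lstsq(np.c_[u,-v],b-a,rcond=None)[0]; A,B=a+u*s[0],b+v*s[1]
    return (A+B)/2, np.linalg.norm(A-B)
def proj(n,P):
    V=np.array(M[n]["view"]); c=V[:3,:3]@P+V[:3,3]; q=np.array(M[n]["intrinsics"])@c; return q[:2]/q[2]
def blob(img,lo,hi,roi):
    x0,y0,x1,y1=roi; m=cv2.inRange(img[y0:y1,x0:x1],np.array(lo),np.array(hi))
    c=max(cv2.findContours(m,cv2.RETR_EXTERNAL,cv2.CHAIN_APPROX_NONE)[0],key=cv2.contourArea); return c.reshape(-1,2)+[x0,y0]
E
python3 - <<'E'
from h import *
T=lambda u,v:np.array([(u+.5)/4.8-.5+178,(v+.5)/4.8-.5+165]); S=lambda u,v:np.array([(u+.5)/5-.5+222,(v+.5)/5-.5+175])
for n,t,s,z in [("slim",(666,432),(467,63),.05),("thick",(731,246),(289,32),.05),("hthick",(312,194),(221,299),.038),("hslim",(259,333),(381,338),.038),("fin",(147,195),(220,365),.075),("marker",(60,244),(275,510),.0345)]:
    p,e=tri(T(*t),S(*s)); print(n,np.round(p,4),round(e,4),"top",np.round(plane("top",T(*t),z),4),"side",np.round(plane("side",S(*s),z),4))
im=cv2.imread("pics/top0.png")
c=blob(im,(125,125,125),(255,255,255),(175,165,270,265)); 
w=np.array([plane("top",p,.014)[:2] for p in c])
(cx,cy),wh,ang=cv2.minAreaRect((w*1000).astype(np.float32)); print("plate",cx,cy,wh,ang)
for n,roi in(("slim",(306,246,328,265)),("thick",(318,205,342,228))):
    c=blob(im,(95,95,95),(255,255,255),roi); 
    q=cv2.minEnclosingCircle(c.astype(np.float32)); print(n,q,cv2.boundingRect(c),plane("top",q[0],.045))
for n in("top","side"):
  d=np.load(f"pics/{n}0.npy")
  for nm,P in(("slim",T(666,432) if n=="top" else S(467,63)),("thick",T(731,246) if n=="top" else S(289,32)),("hthick",T(312,194) if n=="top" else S(221,299))):
    u,v=np.round(P).astype(int); o,r=ray(n,P); print(n,nm,np.round(o+r*d[v,u],4))
E
```

```text
slim [ 0.4448 -0.1965  0.0504] 0.0013 top [ 0.4441 -0.1965  0.05  ] side [ 0.4453 -0.1973  0.05  ]
thick [ 0.5665 -0.2435  0.048 ] 0.0015 top [ 0.5655 -0.2433  0.05  ] side [ 0.5672 -0.2405  0.05  ]
hthick [0.6085 0.0335 0.0361] 0.0006 top [0.608  0.0334 0.038 ] side [0.6087 0.0357 0.038 ]
hslim [0.5155 0.0703 0.0359] 0.0016 top [0.5162 0.0701 0.038 ] side [0.5148 0.0729 0.038 ]
fin [0.6053 0.1384 0.0775] 0.0 top [0.6056 0.1387 0.075 ] side [0.6055 0.1357 0.075 ]
marker [0.5777 0.2024 0.0316] 0.003 top [0.5789 0.2018 0.0345] side [0.5761 0.2054 0.0345]
plate 582.2839965820312 104.96693420410156 (193.41671752929688, 216.39764404296875) 68.96088409423828
slim ((316.5, 254.5), 2.9155757427215576) (314, 252, 6, 6) [ 0.44455942 -0.19734026  0.045     ]
thick ((329.0, 216.0), 5.099119663238525) (325, 211, 10, 11) [ 0.56560358 -0.24091875  0.045     ]
top slim [ 0.4441 -0.1963  0.0518]
top thick [ 0.5653 -0.243   0.0528]
top hthick [0.6107 0.0347 0.0148]
side slim [ 0.4451 -0.1993  0.0487]
side thick [ 0.5672 -0.238   0.0516]
side hthick [0.6095 0.0224 0.0269]
```

```bash
cat > go.py <<'E'
# usage: go.py x y z : tool-frame shift + yaw turn needed to reach TCP target with tool y along tester x
import sys,numpy as np
from plant import get_state
from scipy.spatial.transform import Rotation as R
YAW=np.radians(-21.2)
s=get_state(); Rm=R.from_quat(s["eef_rot"]); t=np.array(list(map(float,sys.argv[1:4])))
y=np.array([np.cos(YAW),np.sin(YAW),0]); z=np.array([0,0,-1.]); G=R.from_matrix(np.c_[np.cross(y,z),y,z])
print("clock",s["clock"],"pos",np.round(s["tool_pos"],4),"open",round(s["opening"],3),"F",np.round(s["contact_force"],2),"ff",s["finger_force"])
print("shift(now axes)",np.round(Rm.inv().apply(t-s["tool_pos"]),4),"turn",np.round((Rm.inv()*G).as_rotvec(),4),"shift(final axes)",np.round(G.inv().apply(t-s["tool_pos"]),4))
E
python3 -m inch '1 0 0 0 0 0 -0.119;1 0 0 0 0 0 -0.119;1 0 0 0 0 0 -0.119;1 0 0 0 0 0 -0.119;1 0 0 0 0 0 -0.119;1 0 0 0 0 0 -0.119;1 0 0 0 0 0 -0.119;1 0 0 0 0 0 -0.119;1 0 0 0 0 0 0' 20; python3 go.py 0.445 -0.197 0.2
```

```text
clock: 0.85
tool_pos: [0.1541, -0.6053, 0.2492]
eef_rot: [0.824, 0.566, 0.0, -0.001]
contact_force: [-0.2, 0.3, -0.4]
opening: 0.999
finger_force: 0.0
clock 0.85 pos [ 0.1541 -0.6053  0.2492] open 0.999 F [-0.24  0.33 -0.41] ff 0.0
shift(now axes) [0.4854 0.1254 0.0496] turn [-0.0005 -0.0011  0.0037] shift(final axes) [0.4859 0.1236 0.0492]
```

```bash
python3 -m inch '1 .0347 .0089 .0035 0 0 0;1 .0347 .0089 .0035 0 0 0;1 .0347 .0089 .0035 0 0 0;1 .0347 .0089 .0035 0 0 0;1 .0347 .0089 .0035 0 0 0;1 .0347 .0089 .0035 0 0 0;1 .0347 .0089 .0035 0 0 0;1 .0347 .0089 .0035 0 0 0;1 .0347 .0089 .0035 0 0 0;1 .0347 .0089 .0035 0 0 0;1 .0347 .0089 .0035 0 0 0;1 .0347 .0089 .0035 0 0 0;1 .0347 .0089 .0035 0 0 0;1 .0347 .0089 .0035 0 0 0;1 0 0 0 0 0 0;1 0 0 0 0 0 0' ; python3 go.py 0.4447 -0.197 0.033
```

```text
clock: 2.18
tool_pos: [0.4473, -0.1951, 0.2006]
eef_rot: [0.824, 0.566, 0.0, -0.0]
contact_force: [-0.6, -0.2, 0.5]
opening: 1.002
finger_force: 0.0
clock 2.1833 pos [ 0.4473 -0.1951  0.2006] open 1.002 F [-0.65 -0.21  0.55] ff 0.0
shift(now axes) [-0.0028 -0.0017  0.1676] turn [ 0.0002 -0.0009  0.0034] shift(final axes) [-0.0027 -0.0017  0.1676]
```

```bash
python3 -m inch '1 -.0028 -.0017 .02 0 0 .0034;1 0 0 .03 0 0 0;1 0 0 .03 0 0 0;1 0 0 .03 0 0 0;1 0 0 .025 0 0 0;.5 0 0 .02 0 0 0;.3 0 0 .0125 0 0 0;.1 0 0 0 0 0 0;-.2 0 0 0 0 0 0;-.3 0 0 0 0 0 0;-.5 0 0 0 0 0 0;-.7 0 0 0 0 0 0;-1 0 0 0 0 0 0;-1 0 0 0 0 0 0;-1 0 0 0 0 0 0;-1 0 0 0 0 0 0' 15;  python3 go.py 0.4447 -0.197 0.033
```

```text
clock: 3.52
tool_pos: [0.4434, -0.1995, 0.0334]
eef_rot: [0.826, 0.564, 0.0, 0.0]
contact_force: [0.2, -0.8, 0.1]
opening: 0.192
finger_force: 0.0
clock 3.5167 pos [ 0.4434 -0.1995  0.0334] open 0.192 F [ 0.21 -0.76  0.12] ff 0.0
shift(now axes) [0.0028 0.0003 0.0004] turn [ 0.0003  0.     -0.0024] shift(final axes) [0.0028 0.0003 0.0004]
```

```bash
python3 -m inch '-1 .0026 0 0 0 0 0;-1 0 0 0 0 0 0;-1 0 0 0 0 0 0;-1 0 0 0 0 0 0;-1 0 0 0 0 0 0';  python3 go.py 0.4447 -0.197 0.033;python3 go.py 0.4447 -0.197 0.033
```

```text
clock: 3.93
tool_pos: [0.4443, -0.1972, 0.0333]
eef_rot: [0.826, 0.564, -0.0, 0.0]
contact_force: [-0.4, -0.5, 3.2]
opening: 0.16
finger_force: 15.0
clock 3.9333 pos [ 0.4443 -0.1972  0.0333] open 0.16 F [-0.44 -0.46  3.16] ff 15.000066859647632
shift(now axes) [0.0003 0.0003 0.0003] turn [ 0.0001  0.0003 -0.0025] shift(final axes) [0.0003 0.0003 0.0003]
clock 3.9333 pos [ 0.4443 -0.1972  0.0333] open 0.16 F [-0.44 -0.46  3.16] ff 15.000066859647632
shift(now axes) [0.0003 0.0003 0.0003] turn [ 0.0001  0.0003 -0.0025] shift(final axes) [0.0003 0.0003 0.0003]
```

```bash
python3 -m inch '-1 0 0 -.03 0 0 0;-1 0 0 -.035 0 0 0;-1 0 0 -.035 0 0 0;-1 0 0 0 0 0 0';  python3 go.py 0.5157 0.071 0.13
```

```text
clock: 4.27
tool_pos: [0.447, -0.1975, 0.1379]
eef_rot: [0.826, 0.564, 0.003, 0.003]
contact_force: [1.0, -0.5, -0.5]
opening: 0.16
finger_force: 15.0
clock 4.2667 pos [ 0.447  -0.1975  0.1379] open 0.16 F [ 0.99 -0.47 -0.55] ff 15.00008306466043
shift(now axes) [ 0.2751 -0.0338  0.008 ] turn [ 0.0085 -0.0013 -0.0025] shift(final axes) [ 0.2752 -0.0331  0.0079]
```

```bash
python3 -m inch '-1 .0275 -.0033 0 0 0 -.0025;-1 .0275 -.0033 0 0 0 0;-1 .0275 -.0033 0 0 0 0;-1 .0275 -.0033 0 0 0 0;-1 .0275 -.0033 0 0 0 0;-1 .0275 -.0033 0 0 0 0;-1 .0275 -.0033 0 0 0 0;-1 .0275 -.0033 0 0 0 0;-1 .0275 -.0033 0 0 0 0;-1 .0275 -.0033 0 0 0 0;-1 0 0 0 0 0 0;-1 0 0 0 0 0 0;-1 0 0 0 0 0 0';  python3 go.py 0.5157 0.071 0.085
python3 - <<'E'
from h import *
a=snapshot("top")[0][:,:,::-1]; b=snapshot("side")[0][:,:,::-1]
cv2.imwrite("pics/top1.png",a);cv2.imwrite("pics/side1.png",b)
f=lambda i,x,y:cv2.resize(i[y:y+100,x:x+100],None,fx=4,fy=4,interpolation=cv2.INTER_CUBIC)
cv2.imwrite("pics/c1.png",np.hstack([f(a,178,165),f(b,250,175)]))
E
```

```text
clock: 5.35
tool_pos: [0.5123, 0.0705, 0.1326]
eef_rot: [0.825, 0.565, -0.001, 0.0]
contact_force: [0.5, -0.5, -1.1]
opening: 0.159
finger_force: 15.0
clock 5.35 pos [0.5123 0.0705 0.1326] open 0.159 F [ 0.49 -0.45 -1.11] ff 14.999962700530887
shift(now axes) [0.0017 0.0031 0.0476] turn [-0.0011  0.0016  0.    ] shift(final axes) [0.0017 0.003  0.0476]
```

View pics/c1.png

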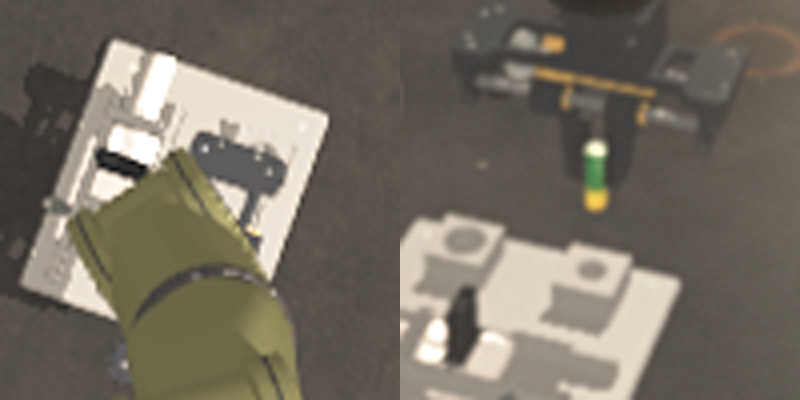

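The side view shows the slim battery held upright over the slim pocket, with its top at about (596,147) in the crop and the hole at (592,269). The top view is blocked by the arm. I'll compare the arm's reading with the side camera to get the relative correction.

Run:
```python
from h import *
p=get_state()["tool_pos"]; im=cv2.imread("pics/side1.png"); hsv=cv2.cvtColor(im,cv2.COLOR_BGR2HSV)
m=cv2.inRange(hsv,(18,90,60),(95,255,255))[205:232,288:312]; v,u=np.nonzero(m); print("axis px u",u.mean()+288,"v range",v.min()+205,v.max()+205)
for z in(-.033,0,.017): print("pred",z,np.round(proj("side",p+[0,0,z]),1))
# hole: dark pixels inside slim block top
for nm,img,(x0,y0,x1,y1),cam in(("slim1",im,(289,234,306,249),"side"),("slim0",cv2.imread("pics/side0.png"),(289,234,306,249),"side"),("thick0",cv2.imread("pics/side0.png"),(257,227,276,243),"side"),("tslim",cv2.imread("pics/top0.png"),(226,226,238,241),"top"),("tthick",cv2.imread("pics/top0.png"),(236,198,250,213),"top")):
    g=cv2.cvtColor(img,cv2.COLOR_BGR2GRAY)[y0:y1,x0:x1]
    print(nm); print(g if "slim1"!=nm else "")
```

```text
axis px u 298.5833333333333 v range 205 227
pred -0.033 [298.8 224.8]
pred 0 [298.9 215.5]
pred 0.017 [299.  210.6]
slim1

slim0
[[ 80  80  77  77  79  81  76  72  73  74  77  76  78  78  79  79  77]
 [ 78  77  78  92 108 111  95  85  81  79  77  76  76  75  78  79  78]
 [ 86  81  92 126 157 161 147 132 122 111  97  90  84  80  77  74  75]
 [133 117 123 162 187 190 187 180 170 161 149 141 132 118 105  94  84]
 [181 165 163 184 194 194 193 191 190 190 187 188 182 169 156 146 132]
 [193 189 188 191 192 190 184 182 180 181 184 190 194 191 188 187 184]
 [192 191 190 192 189 180 167 157 152 150 157 171 185 193 194 196 194]
 [191 190 191 191 185 167 144 134 132 131 133 143 166 187 193 193 190]
 [191 191 190 190 183 161 132 126 127 126 124 130 154 183 192 193 183]
 [190 192 190 190 186 169 140 131 129 129 125 136 162 190 193 189 171]
 [190 190 191 192 191 183 165 151 147 144 147 162 181 193 192 183 155]
 [176 181 187 189 191 190 186 180 178 172 177 188 192 195 191 172 138]
 [146 157 166 173 177 180 187 192 191 190 192 195 194 193 183 156 129]
 [127 132 136 141 145 153 167 175 179 181 187 18
[... 2363 characters left out ...]
1 229 214 191 204 211 199 150 172 211 228 229 228]
 [227 229 220 196 207 231 231 225 154 152 170 221 230 228]
 [231 225 203 220 230 229 229 227 188 159 165 200 232 229]
 [230 223 203 230 228 228 229 230 207 159 159 176 232 227]
 [228 223 209 229 228 228 230 226 156 159 159 175 233 225]
 [228 222 216 229 228 230 229 206 159 160 160 178 232 223]
 [228 224 223 230 230 229 205 156 161 159 162 201 229 214]
 [228 227 218 217 213 204 156 159 159 159 178 225 224 206]
 [230 229 224 203 179 166 159 161 176 187 217 230 215 204]
 [209 212 226 230 219 207 197 198 217 224 231 228 215 219]
 [187 191 209 210 212 227 233 232 231 230 229 224 211 230]
 [230 229 211 186 188 209 216 213 226 231 228 209 211 230]]
```

```bash
python3 -m inch '-1 .0012 .0025 .02 0 0 0;-1 0 0 .02 0 0 0;-1 0 0 0 0 0 0;-1 0 0 0 0 0 0;-1 0 0 0 0 0 0;-1 0 0 0 0 0 0'; python3 go.py 0.515 0.071 0.053
python3 - <<'E'
from h import *
for n,t,s in(("slim",(232,234.5),(297.5,242.1)),("thick",(242.5,205),(265.9,234.75))):
  print(n,np.round(tri(t,s)[0],4),np.round(plane("top",t,.038),4),np.round(plane("side",s,.038),4))
b=snapshot("side")[0][:,:,::-1].copy(); hsv=cv2.cvtColor(b,cv2.COLOR_BGR2HSV); m=cv2.inRange(hsv,(18,90,60),(95,255,255))[205:248,285:312]
v,u=np.nonzero(m); print("u",u.mean()+285,"v",v.min()+205,v.max()+205); p=get_state()["tool_pos"]
print(proj("side",p-[0,0,.033]),proj("side",p+[0,0,.017]))
cv2.imwrite("pics/c2.png",cv2.resize(b[195:275,255:335],None,fx=6,fy=6,interpolation=cv2.INTER_CUBIC))
E
```

```text
clock: 5.95
tool_pos: [0.5163, 0.0712, 0.0941]
eef_rot: [0.825, 0.565, 0.001, 0.0]
contact_force: [-0.2, 0.4, -0.3]
opening: 0.159
finger_force: 15.0
clock 5.95 pos [0.5163 0.0712 0.0941] open 0.159 F [-0.16  0.41 -0.31] ff 15.000193817541003
shift(now axes) [-0.0006 -0.0012  0.0411] turn [ 0.0012 -0.0006 -0.0007] shift(final axes) [-0.0006 -0.0011  0.0411]
slim [0.5151 0.0689 0.0349] [0.5145 0.0687 0.038 ] [0.5157 0.0725 0.038 ]
thick [0.6085 0.0339 0.0351] [0.6081 0.0337 0.038 ] [0.6084 0.0373 0.038 ]
u 297.5652173913044 v 205 237
[297.34113857 235.73583178] [297.49601551 222.06323823]
```

View pics/c2.png

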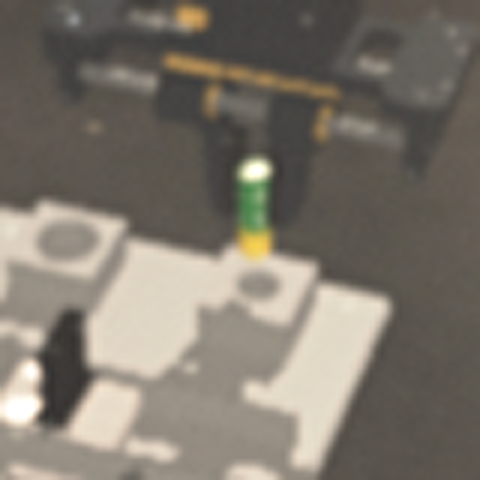

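The battery (crop u≈256) is lined up with the hole (u≈260), and I can see its bottom just above the pocket. I'll lower it while watching the force.

```bash
python3 -m inch '-1 0 -.0004 .01 0 0 0;-1 0 0 .01 0 0 0;-1 0 0 .004 0 0 0;-1 0 0 .004 0 0 0;-1 0 0 .003 0 0 0;-1 0 0 0 0 0 0;-1 0 0 0 0 0 0'; python3 go.py 0.5155 0.071 0.053
```

```text
clock: 6.58
tool_pos: [0.5153, 0.0717, 0.062]
eef_rot: [0.825, 0.565, -0.0, -0.0]
contact_force: [-0.5, -0.3, -0.1]
opening: 0.162
finger_force: 15.0
clock 6.5833 pos [0.5153 0.0717 0.062 ] open 0.162 F [-0.51 -0.33 -0.07] ff 15.000146767124534
shift(now axes) [-0.0005  0.0004  0.009 ] turn [-0.0002  0.0003  0.0002] shift(final axes) [-0.0005  0.0004  0.009 ]
```

```bash
python3 -m inch '-1 0 0 .003 0 0 0;-1 0 0 .003 0 0 0;-1 0 0 .002 0 0 0;-1 0 0 0 0 0 0;-1 0 0 0 0 0 0;-1 0 0 0 0 0 0'; python3 go.py 0.5155 0.071 0.053
```

```text
clock: 7.08
tool_pos: [0.5154, 0.0716, 0.0542]
eef_rot: [0.825, 0.565, 0.0, 0.0]
contact_force: [0.8, 1.4, 0.8]
opening: 0.16
finger_force: 15.0
clock 7.0833 pos [0.5154 0.0716 0.0542] open 0.16 F [0.84 1.38 0.78] ff 15.00022985972464
shift(now axes) [-0.0005  0.0003  0.0012] turn [0.0001 0.0001 0.0001] shift(final axes) [-0.0005  0.0003  0.0012]
```

```bash
python3 -m inch '-1 0 0 .001 0 0 0;-.3 0 0 0 0 0 0;-.3 0 0 0 0 0 0;-.3 0 0 0 0 0 0;-.3 0 0 0 0 0 0;-.3 0 0 -.01 0 0 0;-.3 0 0 -.03 0 0 0;-.3 0 0 -.04 0 0 0;0 0 0 -.04 0 0 0;.2 0 0 0 0 0 0'; python3 go.py 0.566 -0.242 0.17
```

```text
clock: 7.92
tool_pos: [0.5191, 0.0725, 0.1802]
eef_rot: [0.825, 0.565, 0.006, 0.002]
contact_force: [0.3, 0.5, 0.0]
opening: 0.477
finger_force: 0.0
clock 7.9167 pos [0.5191 0.0725 0.1802] open 0.477 F [0.3  0.51 0.02] ff 0.0
shift(now axes) [-0.2763  0.1575  0.0099] turn [ 0.01   -0.0068 -0.0004] shift(final axes) [-0.2763  0.1575  0.0102]
```

```bash
python3 -m inch '.5 -.0345 .0197 0 0 0 0;.5 -.0345 .0197 0 0 0 0;.5 -.0345 .0197 0 0 0 0;.5 -.0345 .0197 0 0 0 0;.5 -.0345 .0197 0 0 0 0;.5 -.0345 .0197 0 0 0 0;.5 -.0345 .0197 0 0 0 0;.5 -.0345 .0197 0 0 0 0;.5 0 0 0 0 0 0;.5 0 0 0 0 0 0;.5 0 0 0 0 0 0'; python3 go.py 0.5662 -0.242 0.033
python3 - <<'E'
from h import *
b=snapshot("side")[0][:,:,::-1]; a=snapshot("top")[0][:,:,::-1]
cv2.imwrite("pics/c3.png",np.hstack([cv2.resize(b[195:275,255:335],None,fx=5,fy=5,interpolation=cv2.INTER_CUBIC),cv2.resize(a[170:250,190:270],None,fx=5,fy=5,interpolation=cv2.INTER_CUBIC)])); cv2.imwrite("pics/side3.png",b); cv2.imwrite("pics/top3.png",a)
E
```

```text
clock: 8.83
tool_pos: [0.5623, -0.2419, 0.1734]
eef_rot: [0.825, 0.565, 0.0, -0.0]
contact_force: [-0.7, 0.5, 0.4]
opening: 0.751
finger_force: 0.0
clock 8.8333 pos [ 0.5623 -0.2419  0.1734] open 0.751 F [-0.72  0.54  0.36] ff 0.0
shift(now axes) [0.0012 0.0038 0.1404] turn [-0.0006 -0.0009  0.0002] shift(final axes) [0.0013 0.0037 0.1404]
```

View pics/c3.png

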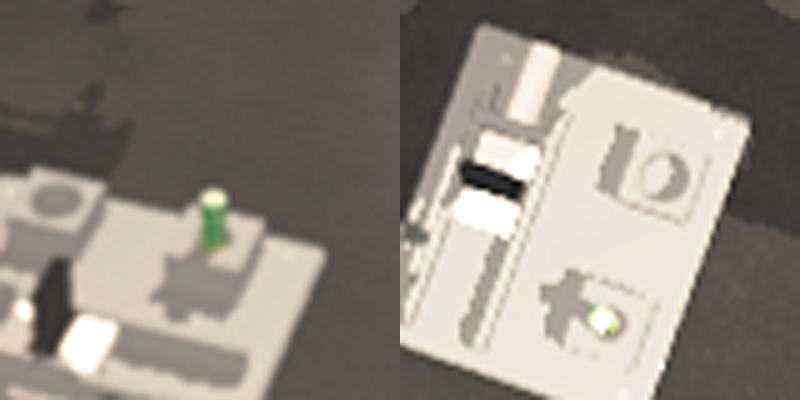

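The slim battery is seated: only its green upper part shows, at crop (212,220) in side and (603,320) in top. Now the thick battery.

```bash
python3 -m inch '.5 .0013 .0037 .03 0 0 0;.5 0 0 .04 0 0 0;.5 0 0 .035 0 0 0;.5 0 0 .025 0 0 0;.5 0 0 .0104 0 0 0;.2 0 0 0 0 0 0;0 0 0 0 0 0 0;-.2 0 0 0 0 0 0;-.3 0 0 0 0 0 0;-.4 0 0 0 0 0 0;-.6 0 0 0 0 0 0;-1 0 0 0 0 0 0;-1 0 0 0 0 0 0;-1 0 0 0 0 0 0' 20; python3 go.py 0.5662 -0.242 0.033
```

```text
clock: 10.1
tool_pos: [0.567, -0.2431, 0.0338]
eef_rot: [0.825, 0.565, 0.0, 0.001]
contact_force: [-1.7, 0.8, 6.6]
opening: 0.285
finger_force: 20.0
clock 10.1 pos [ 0.567  -0.2431  0.0338] open 0.285 F [-1.7   0.83  6.59] ff 20.000606122193858
shift(now axes) [ 0.0007 -0.0011  0.0008] turn [ 0.0014  0.0002 -0.0001] shift(final axes) [ 0.0007 -0.0011  0.0008]
```

```bash
python3 -m inch '-1 0 0 -.03 0 0 0;-1 0 0 -.04 0 0 0;-1 0 0 -.04 0 0 0;-1 0 0 -.012 0 0 0;-1 0 0 0 0 0 0;-1 0 0 0 0 0 0'; python3 go.py 0.6083 0.0352 0.12
```

```text
clock: 10.6
tool_pos: [0.5663, -0.243, 0.1548]
eef_rot: [0.825, 0.565, -0.0, 0.0]
contact_force: [-0.6, 0.1, -0.7]
opening: 0.285
finger_force: 20.0
clock 10.6 pos [ 0.5663 -0.243   0.1548] open 0.285 F [-0.6   0.12 -0.72] ff 19.99991437420249
shift(now axes) [ 0.2746 -0.0615  0.0347] turn [ 0.0004  0.0003 -0.0002] shift(final axes) [ 0.2746 -0.0614  0.0348]
```

```bash
python3 -m inch '-1 .0305 -.0068 0 0 0 0;-1 .0305 -.0068 0 0 0 0;-1 .0305 -.0068 0 0 0 0;-1 .0305 -.0068 0 0 0 0;-1 .0305 -.0068 0 0 0 0;-1 .0305 -.0068 0 0 0 0;-1 .0305 -.0068 0 0 0 0;-1 .0305 -.0068 0 0 0 0;-1 .0305 -.0068 0 0 0 0;-1 0 0 .02 0 0 0;-1 0 0 .02 0 0 0;-1 0 0 .02 0 0 0;-1 0 0 0 0 0 0;-1 0 0 0 0 0 0;-1 0 0 0 0 0 0;-1 0 0 0 0 0 0'; python3 go.py 0.6083 0.0352 0.0545
python3 - <<'E'
from h import *
b=snapshot("side")[0][:,:,::-1]; cv2.imwrite("pics/side4.png",b)
cv2.imwrite("pics/c4.png",cv2.resize(b[185:265,225:325],None,fx=6,fy=6,interpolation=cv2.INTER_CUBIC))
p=get_state()["tool_pos"]; print([np.round(proj("side",p+[0,0,z]),1) for z in(-.034,.016)])
E
```

```text
clock: 11.93
tool_pos: [0.6092, 0.0352, 0.0954]
eef_rot: [0.825, 0.565, 0.001, 0.0]
contact_force: [-0.7, -0.4, -0.3]
opening: 0.287
finger_force: 20.0
clock 11.9333 pos [0.6092 0.0352 0.0954] open 0.287 F [-0.74 -0.37 -0.29] ff 19.999937078682706
shift(now axes) [-0.0004 -0.0008  0.0409] turn [ 0.001  -0.0006 -0.0002] shift(final axes) [-0.0003 -0.0008  0.0409]
[array([265.3, 228.1]), array([264.7, 214.6])]
```

View pics/c4.png

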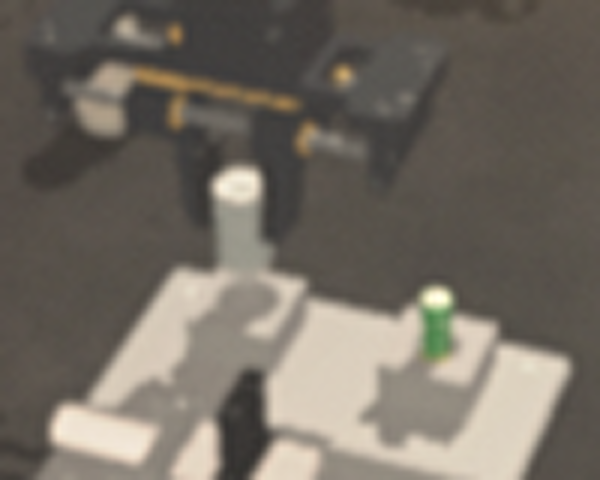

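The thick battery is above its pocket, with its axis at u≈241–245 in the crop against the hole at u≈248. I'll shift about 1 mm toward −x and lower.

```bash
python3 -m inch '-1 -.0003 -.0008 .01 0 0 0;-1 0 0 .01 0 0 0;-1 0 0 .004 0 0 0;-1 0 0 .004 0 0 0;-1 0 0 .003 0 0 0;-1 0 0 0 0 0 0;-1 0 0 0 0 0 0'; python3 go.py 0.6083 0.0352 0.0545
```

```text
clock: 12.57
tool_pos: [0.6078, 0.0353, 0.0636]
eef_rot: [0.825, 0.565, -0.0, -0.0]
contact_force: [0.5, 0.5, -1.8]
opening: 0.289
finger_force: 20.0
clock 12.5667 pos [0.6078 0.0353 0.0636] open 0.289 F [ 0.54  0.49 -1.82] ff 19.999827698338777
shift(now axes) [0.0001 0.0005 0.0091] turn [-0.0001  0.0001  0.0001] shift(final axes) [0.0001 0.0005 0.0091]
```

```bash
python3 -m inch '-1 0 0 .003 0 0 0;-1 0 0 .003 0 0 0;-1 0 0 .0025 0 0 0;-1 0 0 0 0 0 0;-1 0 0 0 0 0 0;-1 0 0 0 0 0 0'; python3 go.py 0.6083 0.0352 0.0545
```

```text
clock: 13.07
tool_pos: [0.6079, 0.0353, 0.0553]
eef_rot: [0.825, 0.565, 0.0, 0.0]
contact_force: [-0.3, -0.7, 0.5]
opening: 0.286
finger_force: 20.0
clock 13.0667 pos [0.6079 0.0353 0.0553] open 0.286 F [-0.33 -0.7   0.45] ff 19.999846927821636
shift(now axes) [0.0001 0.0004 0.0008] turn [0.0002 0.     0.0002] shift(final axes) [0.0001 0.0004 0.0008]
```

```bash
python3 -m inch '-1 0 0 .0005 0 0 0;0 0 0 0 0 0 0;0 0 0 0 0 0 0;0 0 0 0 0 0 0;0 0 0 0 0 0 0;0 0 0 -.01 0 0 0;0 0 0 -.03 0 0 0;0 0 0 -.04 0 0 0;0 0 0 -.04 0 0 0;.2 0 0 0 0 0 0;.2 0 0 0 0 0 0'
python3 - <<'E'
from h import *
Y=np.radians(-21.2); ex=np.array([np.cos(Y),np.sin(Y)]); ey=np.array([-ex[1],ex[0]])
im=cv2.imread("pics/top0.png"); c=blob(im,(0,0,0),(60,60,60),(199,195,219,216)); q=cv2.minAreaRect(c.astype(np.float32)); print("fin top",q)
P=plane("top",q[0],.07); print(P)
s=cv2.imread("pics/side0.png"); g=cv2.cvtColor(s,cv2.COLOR_BGR2GRAY); print("fin side"); print(g[244:270,258:272])
print("marker side"); print(g[270:284,268:288])
gt=cv2.cvtColor(im,cv2.COLOR_BGR2GRAY); print("marker top"); print(gt[207:224,184:202])
E
python3 go.py 0.605 0.138 0.17
```

```text
clock: 13.98
tool_pos: [0.6096, 0.0355, 0.1781]
eef_rot: [0.825, 0.565, 0.003, 0.001]
contact_force: [-0.9, -0.9, -0.2]
opening: 0.596
finger_force: 0.0
fin top ((207.6000213623047, 205.70001220703125), (12.33288288116455, 4.110960960388184), 18.434947967529297)
[0.60475894 0.14133543 0.07      ]
fin side
[[127 129 131 129 130 131 130 132 130 131 131 128 129 137]
 [125 127 127 128 128 129 129 125 122 122 123 127 132 152]
 [125 124 125 125 128 128 122 109  97  99 108 123 143 166]
 [124 123 125 126 126 124 108  84  71  74  87 123 164 182]
 [131 128 130 129 125 118  95  69  67  66  84 138 182 192]
 [157 154 154 148 127 104  79  68  68  66  91 147 188 194]
 [184 185 187 174 131  89  71  68  67  62  86 144 187 195]
 [182 191 193 177 126  78  68  71  62  55  78 136 186 194]
 [171 186 188 159 103  69  71  69  59  55  76 136 187 195]
 [161 178 171 127  77  66  69  62  56  55  76 136 188 195]
 [160 185 160  99  59  60  63  59  58  54  74 137 189 197]
 [216 239 210 117  57  55  58  58  57  55  74 132 185 193]
 [254 255 253 165  70  51  56  57  56  55  66 110 159 175]
 [255 255 254 188  81  53 
[... 2729 characters left out ...]
91 158 130 148 147 140 132 232 236 184 220 229 228]
 [ 77  77  76  69  61 127 207 175 145 155 138 176 234 231 183 230 228 228]
 [ 80  79  77  53  86 187 237 207 166 202 205 223 233 208 210 229 228 228]
 [ 82  80  78  51 109 225 227 153 181 243 221 230 233 193 219 229 228 228]
 [ 84  82  67  61 142 237 226 155 192 246 209 231 227 207 229 228 228 228]
 [ 83  73  53  91 194 237 225 165 221 240 224 231 196 225 229 228 228 228]
 [ 80  54  58 129 232 231 204 176 237 223 232 227 184 230 228 228 227 227]]
clock 13.9833 pos [0.6096 0.0355 0.1781] open 0.596 F [-0.92 -0.87 -0.19] ff 0.0
shift(now axes) [ 0.0938 -0.0414  0.0082] turn [ 0.0055 -0.0029 -0.0002] shift(final axes) [ 0.0939 -0.0414  0.0081]
```

```bash
python3 -m inch '-.2 .0235 -.0104 0 0 0 0;-.2 .0235 -.0104 0 0 0 0;-.2 .0235 -.0104 0 0 0 0;-.2 .0235 -.0104 0 0 0 0;-.2 0 0 .03 0 0 0;-.2 0 0 .02 0 0 0;-.2 0 0 .02 0 0 0;-.2 0 0 0 0 0 0;-.2 0 0 0 0 0 0;-.2 0 0 0 0 0 0;-.2 0 0 0 0 0 0' ; python3 go.py 0.6055 0.1415 0.056
python3 - <<'E'
from h import *
b=snapshot("side")[0][:,:,::-1]; cv2.imwrite("pics/side5.png",b)
cv2.imwrite("pics/c5.png",cv2.resize(b[195:295,222:322],None,fx=6,fy=6,interpolation=cv2.INTER_CUBIC))
p=get_state()["tool_pos"]; print([np.round((proj("side",p+[0,0,z])-[222,195]+.5)*6,0) for z in(-.011,.008)])
E
```

```text
clock: 14.9
tool_pos: [0.6037, 0.1381, 0.1059]
eef_rot: [0.825, 0.565, 0.001, 0.0]
contact_force: [-0.2, 0.7, 0.7]
opening: 0.397
finger_force: 0.0
clock 14.9 pos [0.6037 0.1381 0.1059] open 0.397 F [-0.17  0.69  0.66] ff 0.0
shift(now axes) [0.0037 0.0003 0.0499] turn [ 0.0015 -0.0012 -0.0002] shift(final axes) [0.0038 0.0004 0.0499]
[array([267., 289.]), array([265., 256.])]
```

View pics/c5.png

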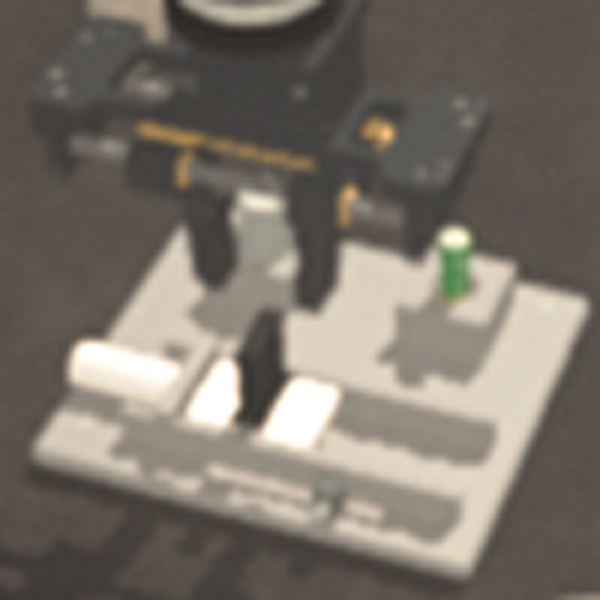

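The gripper straddles the fin (top at crop (265,315)), and both batteries stand in their pockets with tops at (263,200) and (455,238). I'll descend, pinch and pull.

```bash
python3 - <<'E'
from h import *
for P in((.608,.0352,.07),(.5154,.0714,.07)): print((proj("side",np.array(P))-[222,195]+.5)*6)
E
python3 -m inch '-.2 .0035 0 .02 0 0 0;-.2 0 0 .02 0 0 0;-.2 0 0 .0095 0 0 0;-.2 0 0 0 0 0 0;-.4 0 0 0 0 0 0;-.6 0 0 0 0 0 0;-1 0 0 0 0 0 0;-1 0 0 0 0 0 0;-1 0 0 0 0 0 0;-1 0 0 0 0 0 0' 40; python3 go.py 0.6055 0.1415 0.056
```

```text
[264.92547425 188.55873493]
[457.12879083 233.321336  ]
clock: 15.78
tool_pos: [0.6065, 0.1408, 0.0565]
eef_rot: [0.825, 0.565, 0.002, 0.001]
contact_force: [4.4, -1.7, 3.3]
opening: 0.132
finger_force: 40.0
clock 15.7833 pos [0.6065 0.1408 0.0565] open 0.132 F [ 4.38 -1.71  3.25] ff 40.01047556754202
shift(now axes) [ 0.0003 -0.0012  0.0005] turn [ 0.0041 -0.0018 -0.0005] shift(final axes) [ 0.0003 -0.0012  0.0005]
```

```bash
python3 -m inch '-1 0 -.005 0 0 0 0;-1 0 -.005 0 0 0 0;-1 0 -.005 0 0 0 0;-1 0 -.005 0 0 0 0;-1 0 -.005 0 0 0 0;-1 0 -.005 0 0 0 0;-1 0 -.005 0 0 0 0;-1 0 0 0 0 0 0;-1 0 0 0 0 0 0;-1 0 0 0 0 0 0;-1 0 0 0 0 0 0'; python3 go.py 0.6065 0.1408 0.056
python3 - <<'E'
from h import *
fr=[snapshot("side")[0][:,:,::-1].astype(float) for _ in range(4)]; b=np.mean(fr,0); cv2.imwrite("pics/side6.png",b)
c=b[262:290,262:298]; c=np.clip((c-40)*1.3,0,255).astype(np.uint8)
t=snapshot("top")[0][:,:,::-1][200:228,180:216]
cv2.imwrite("pics/c6.png",np.vstack([cv2.resize(c,None,fx=10.5,fy=10.5,interpolation=cv2.INTER_CUBIC),cv2.resize(t,None,fx=10.5,fy=10.5,interpolation=cv2.INTER_CUBIC)]))
E
```

```text
clock: 16.7
tool_pos: [0.5752, 0.1529, 0.0565]
eef_rot: [0.826, 0.564, 0.003, 0.002]
contact_force: [6.1, -2.6, 2.2]
opening: 0.131
finger_force: 40.0
clock 16.7 pos [0.5752 0.1529 0.0565] open 0.131 F [ 6.06 -2.6   2.18] ff 40.03249098546803
shift(now axes) [0.0001 0.0335 0.0007] turn [ 0.0063 -0.0023 -0.0014] shift(final axes) [0.0001 0.0335 0.0005][ WARN:0@5.069] global loadsave.cpp:1063 imwrite_ Unsupported depth image for selected encoder is fallbacked to CV_8U.
```

View pics/c6.png

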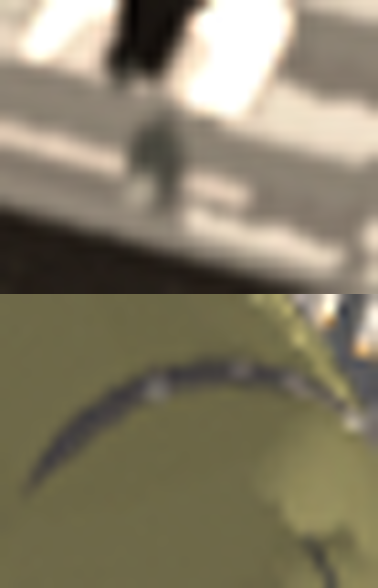

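Run:
```python
from h import *
np.set_printoptions(linewidth=200)
Y=np.radians(-21.2); ex=np.array([np.cos(Y),np.sin(Y),0]); ey=np.array([-ex[1],ex[0],0])
c=np.array([.5817,.1043,0]); p=get_state()["tool_pos"]; x=(p-c)@ex; print("fin x",x,"fin y",(p-c)@ey)
for y,z in((.045,.031),(.045,.075),(.063,.035),(.074,.0345),(.084,.0345)): print(y,z,np.round(proj("side",c+x*ex+y*ey+[0,0,z]),1))
print("1cm out:",proj("side",c+(x-.01)*ex+.074*ey+[0,0,.0345]))
g=cv2.imread("pics/side6.png"); print(262,266); print(cv2.cvtColor(g,cv2.COLOR_BGR2GRAY)[262:284,266:288])
s=(g[:,:,0].astype(int)-g[:,:,2]); print(s[266:284,268:286])
```

```text
fin x -0.02355079637476408 fin y 0.04290587451358039
0.045 0.031 [276.7 264.1]
0.045 0.075 [276.4 252.2]
0.063 0.035 [274.3 267.4]
0.074 0.0345 [272.8 270.3]
0.084 0.0345 [271.4 272.8]
1cm out: [276.22255792 271.18091129]
262 266
[[231 254 255 255 255 255 248 134  52  55  57  58  58  62  90 150 237 255 255 255 255 252]
 [252 255 255 253 240 236 211 112  50  55  57  56  55  84 165 244 255 255 255 255 255 255]
 [255 255 253 235 220 215 186 100  51  56  57  54  58 114 216 254 255 255 255 255 255 255]
 [255 253 235 218 216 211 169  91  53  57  55  54  73 135 206 239 253 255 255 255 255 255]
 [254 236 218 216 217 196 130  67  55  56  54  59  99 167 211 225 250 255 255 255 255 255]
 [224 209 211 218 214 180 102  60  65  58  53  73 134 195 217 227 251 255 255 255 255 250]
 [165 174 189 200 198 171 110  78  85  79  67 101 166 212 223 240 254 255 255 255 255 230]
 [141 145 150 157 168 167 132 101 115 126 114 140 192 220 238 254 255 255 255 255 249 208]
 [142 141 141 141 145 148 136 125 142 162 150 163 197 223 249 255 255 255 255 254 230 201]
 [142 142 142 141 143 144 141 139 144 151 147 152 1
[... 1783 characters left out ...]
-20 -20 -21 -24 -26 -27]
 [-30 -27 -24 -22 -21 -20 -15 -10  -8 -10 -13 -16 -19 -19 -20 -20 -21 -22]
 [-34 -33 -32 -31 -30 -25 -15 -10 -10  -9 -10 -15 -18 -20 -19 -18 -19 -19]
 [-27 -30 -32 -34 -35 -30 -19 -11 -10  -8 -10 -15 -19 -19 -20 -18 -18 -19]
 [-20 -21 -23 -25 -27 -27 -19 -15 -13 -10 -12 -19 -26 -26 -25 -24 -20 -19]
 [-19 -18 -19 -19 -21 -22 -21 -22 -19 -11 -13 -24 -31 -33 -33 -31 -27 -24]
 [-19 -20 -19 -18 -19 -21 -22 -23 -20 -14 -15 -22 -28 -33 -34 -35 -34 -28]
 [-19 -20 -19 -19 -19 -20 -21 -21 -19 -15 -17 -22 -26 -26 -25 -28 -30 -26]
 [-18 -18 -19 -19 -19 -19 -20 -19 -18 -18 -19 -25 -31 -30 -27 -27 -25 -22]
 [-14 -15 -17 -17 -17 -18 -19 -21 -19 -19 -19 -24 -30 -31 -30 -31 -31 -27]]
```

The side crop shows the pointer tip at about pixel (273,270) and the marker bar ending near (277.3,272). That's about 4.4 px, or roughly 12–13 mm more to pull, which agrees with the top-view estimate (total ≈ 46 mm).

```bash
python3 -m inch '-1 0 -.003 0 0 0 0;-1 0 -.003 0 0 0 0;-1 0 -.003 0 0 0 0;-1 0 -.003 0 0 0 0;-1 0 0 0 0 0 0;-1 0 0 0 0 0 0;-1 0 0 0 0 0 0;-1 0 0 0 0 0 0'; python3 go.py 0.6065 0.1408 0.056
python3 - <<'E'
from h import *
np.set_printoptions(linewidth=200)
b=np.mean([snapshot("side")[0][:,:,::-1].astype(float) for _ in range(4)],0).astype(np.uint8); cv2.imwrite("pics/side7.png",b)
Y=np.radians(-21.2); ex=np.array([np.cos(Y),np.sin(Y),0]); ey=np.array([-ex[1],ex[0],0])
c=np.array([.5817,.1043,0]); p=get_state()["tool_pos"]; x=(p-c)@ex
for y in(.063,.074): print(np.round(proj("side",c+x*ex+y*ey+[0,0,.0345]),1))
print(262,266); print(cv2.cvtColor(b,cv2.COLOR_BGR2GRAY)[262:284,266:288])
E
```

```text
clock: 17.62
tool_pos: [0.5645, 0.157, 0.0565]
eef_rot: [0.826, 0.564, 0.003, 0.002]
contact_force: [8.1, -3.4, 2.0]
opening: 0.129
finger_force: 40.0
clock 17.6167 pos [0.5645 0.157  0.0565] open 0.129 F [ 8.09 -3.43  2.02] ff 40.04314807942137
shift(now axes) [0.0002 0.045  0.0008] turn [ 0.0071 -0.0025 -0.0018] shift(final axes) [0.0001 0.045  0.0005]
[278.2 268.6]
[276.7 271.3]
262 266
[[186 181 167 157 196 252 255 255 255 253 216 113  57  62  63  63  66  67  66  83 152 231]
 [205 208 194 197 241 255 255 255 255 255 249 136  57  60  62  63  63  67  92 153 239 255]
 [194 190 191 224 254 255 255 243 235 237 214 113  55  61  62  61  60  87 168 247 255 255]
 [204 196 206 241 254 255 252 228 218 219 189 103  57  60  61  59  61 115 223 255 255 255]
 [211 212 233 251 252 242 231 220 219 213 172  93  58  62  61  59  76 137 215 252 255 255]
 [204 208 238 252 239 222 218 219 216 188 130  72  59  62  59  63 103 167 218 244 255 255]
 [188 183 209 232 216 211 214 219 206 159  92  65  67  63  58  77 135 197 226 251 255 255]
 [170 164 156 165 173 186 193 200 193 157 108  82  85  80  71 103 168 
[... 595 characters left out ...]
8 161 122 101  99  99 106 124 141 144 143 143 144 144 144 148]
 [149 157 168 179 188 195 200 183 129 106 104  99 103 122 142 146 145 145 142 142 143 142]
 [137 138 140 145 151 159 171 168 137 129 121 104 105 136 165 169 164 156 147 143 143 143]
 [140 139 139 137 136 138 143 148 153 160 143 110 114 155 190 200 197 186 174 159 143 139]
 [146 146 144 142 140 139 140 148 163 167 147 115 119 149 172 191 198 202 199 176 145 136]
 [141 146 147 147 146 144 144 148 157 156 138 121 127 139 144 150 157 171 179 163 142 136]
 [116 127 133 140 145 147 147 148 150 147 137 135 139 139 138 137 138 145 150 147 142 142]
 [ 80  88  97 111 124 130 133 141 145 147 146 147 146 144 142 140 147 162 172 174 174 175]]
```

Pointer and marker now sit in the same column (277). I'll pull 1 mm more, hold and hand in.

```bash
python3 -m inch '-1 0 -.001 0 0 0 0;-1 0 0 0 0 0 0;-1 0 0 0 0 0 0;-1 0 0 0 0 0 0;-1 0 0 0 0 0 0;-1 0 0 0 0 0 0;-1 0 0 0 0 0 0;-1 0 0 0 0 0 0;-1 0 0 0 0 0 0;-1 0 0 0 0 0 0;-1 0 0 0 0 0 0;-1 0 0 0 0 0 0'; python3 -c "
from plant import r
print(r.finish_job())"
```

```text
clock: 18.82
tool_pos: [0.5637, 0.1572, 0.0565]
eef_rot: [0.826, 0.564, 0.003, 0.002]
contact_force: [8.6, -3.7, 1.5]
opening: 0.132
finger_force: 40.0
the job is handed in; nothing more can be done
None
```

I handed the job in at about 19 s with both batteries standing in their pockets and the gripper holding the slide out about 46 mm at 40 N, its pointer level with the marker to within about 2 mm by the side camera; the hand-in returned no verdict.

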